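Lock the sample box, unbolt the pen gate and hold it ajar

TASK

The sample box in the bench pen is about to be slid out: first turn the turnbutton on the box fully across its lid so that the closed lid is secured. Then lift the sagging barrel bolt of the pen's gate over the bent keeper while pulling it back, swing the gate a hand's width open (about 10 cm at its free end) towards the robot, and finish while still holding it ajar, because its spring hinge would shut it again. Keep the lid shut and do not push the tube rack, the jar or the beaker about.

Things in the scene. Friction and masses are not known exactly. Their poses are not given: they have to be found in the camera images.
- button_pivot (a point): On the upright pivot axis of the turnbutton at gripping height, 127 mm above the table: middle of its aluminium thumb fin (34 mm long along the bar, 12 mm thick, top 142 mm above the table, gripped across its thickness). Axes of the box (do not turn with the button): x from box front to back, y left, z up. The fixed white box is 170 x 150 mm; its deck and grey lid top lie at 106 mm.
- button_tip (a point): Far end of the turnbutton's bar (12 mm wide, 118 mm above the table at its top), 54 mm from the pivot; the bar reaches 12 mm to the pivot's other side. The lid's front edge is 14 mm behind the pivot.
- turnbutton (a joint): Angle of the turnbutton, rad. 0: its long end points along the box's +y (beside the lid); it turns clockwise seen from above; 1.57 (end stop): it points along the box's +x, across the lid. Light friction (0.03 N m), stays where it is left.
- lid (a joint): Opening of the box's lid, hinged at the back, rad; 0 is shut. It starts shut and must stay so.
- bolt_knob (a point): Centre of the bolt's round steel knob: 24 mm diameter, 24 mm high, upright axis, on a 12 mm stem 30 mm high over the rod; 168 mm above the table with the bolt down. Axes turn with the gate: y along the gate from hinge to free end, x through it away from the robot, z up.
- bolt_nose (a point): Underside of the bolt's downturned nose, 105 mm ahead of the knob (10 mm long, 14 mm below the rod), 100 mm above the table when down. The 12 mm rod lies along the gate's top in two tall guide loops, tops 154 mm above the table, 24 mm wide, 125 mm behind and 62 mm ahead of the knob with the bolt shut.
- keeper_lip (a point): Top middle of the keeper's bent-up lip (6 mm thick) on the fixed latch post, 112 mm above the table. The lowered nose hangs to 12 mm below this, just behind the lip, between two cheeks 26 mm apart; lifted by 13 mm or more (stop at 20) the nose passes over the lip. Axes as the shut gate's.
- bolt (a joint): Draw of the bolt along the gate towards the hinge, m: 0 shut, 0.05 fully back. The nose meets the lip after about 4 mm unless lifted; it is past the lip from 0.021 and clear of the keeper's cheeks from 0.024. About 1.2 N friction; stays where it is left.
- bolt_lift (a joint): Lift of the bolt in its loose guides, m: 0 hanging down, 0.02 at the stop. It falls by its own weight (about 0.14 kg).
- gate_hinge (a point): On the gate's upright hinge axis at the height of the gate's top (96 mm). Fixed; axes of the pen: x through the shut gate away from the robot, y from hinge to free end, z up. The gate is an aluminium frame 280 mm long, 16 mm thick, with a clear panel; with the bolt shut the knob is 200 mm from the axis.
- gate (a joint): Opening of the gate, rad: 0 shut, positive when the free end swings towards the robot (counter-clockwise from above), stop at 1.2. The spring hinge closes it with 0.16 N m when shut and 0.32 N m at 0.4 rad. While the nose is in the keeper it cannot swing.
- rack_mid (a point): Middle (40 mm up) of the orange tube rack, 105 x 200 x 110 mm with its tubes; a bystander, leave it.
- bottle_mid (a point): Middle of a white jar, 64 mm diameter, 120 mm high; a bystander, leave it.
- beaker_mid (a point): Middle of a glass beaker, 72 mm diameter, 85 mm high; a bystander, leave it.

How it is judged:
By the outcome, as a careful person would: the job done as asked, in the order asked, and still so for the second after the job is handed in, while the arm keeps its last pose, push and grip.
It also fails if it takes over 48 s, if anything falls off the work surface, if the arm or the gripper's body presses on something with over 40 N, if the wrist force passes 120 N, or if a joint passes its speed limit or range.

ROBOT

A 7-joint arm with a two-finger parallel gripper is mounted at the origin on the work surface. World frame = base frame: x ahead of the robot, y to its left, z up, the work surface at z = 0. Lengths are in mm, angles in rad, forces in N, time in s.
With the tool pointing down it reaches from about 400 to 850 mm from the base axis. Payload 10.4 kg.
Tool frame: the origin (TCP) lies at the very end of the fingers, on their centre line; the grasp point (between the pads) lies 19 mm behind it; x points along the fingers, y is the direction in which the jaws open and shut, and the axes are right-handed (so a half turn about x gives the same grasp; the last joint's range is limited). The gripper opens to 87 mm and grips with 3 to 60 N. Pads are 19 mm wide; open, the fingers measure 117 mm over their backs; the gripper's body (75 mm by 190 mm) begins 51 mm behind the grasp point.
Start: joints at [1.162, 0.332, -0.065, 1.46, 0.022, 1.35, -0.088], TCP at [235.211, -579.075, 222.576] pointing down, gripper open.
Joint ranges: [-2.6, 2.6], [-0.5, 2.12], [-1.47, 1.34], [0.16, 2.42], [-1.27, 4.41], [0.06, 2.06], [-2.6, 2.6]. Speed limits (rad/s): [2.22, 2.22, 2.79, 2.79, 3.14, 3.14, 3.14].

INTERFACE

Orientations are given as a 3x3 rotation matrix whose columns are the frame's x, y, z axes.
In Python, from plant import arm gives the robot as it stands. The module is installed in compiled form; this text tells all that it offers.
- The arm moves only by the tool servo_tool, never from a script. Its argument "series" is a list of rows, each an object with "dp": the shift along the tool's x, y, z in cm, a list of three; "spin": the turn about the tool's x in rad. In form: [{"dp": [tx, ty, tz], "spin": spin}, ...]. A call has 1 to 12 rows; each row is the pose to reach, as a shift and turn from the pose commanded when the call began, along the tool's axes at that moment; what a row does not reach only later rows make up. A row lasts 1/10 s, in which the tool goes at most 50 mm and 8.59 degrees, less where a joint would pass 70% of its speed; a pose out of reach is approached as far as the arm can. A call with a gripper value outside its range is refused whole. "hand" is the opening, from 0 (shut) to 1 (fully open), set as the call begins (left out, the last holds). The fingers move at their own pace and stop on an object; the grip force is fixed at half the most. Time passes only in rows, so rows that repeat a pose let the fingers close. It gives the time, the measured TCP pose, the force and the opening at its end, in the units of the state.
- arm.observe(): the state, without advancing time (a new reading comes with each control period).
- arm.camera(name): name is "scene" or "top" or "wrist"; returns the picture (384x512x3 uint8, red, green, blue); there is no depth.
- arm.get_calibration(name): a dict with "fx", "fy", "cx", "cy" (pixels), "dist_coeffs" ([k1, k2, p1, p2, k3] as OpenCV has them; the pictures are not rectified), "extrinsics" (4x4, takes a point from world to camera coordinates); the wrist camera has in their place "tool_from_camera" (4x4, takes a point from camera to tool coordinates, whose origin is the TCP and whose axes are the tool frame's). Camera axes: x right, y up, looking along -z (the intrinsics and any distortion apply to the point x, -y, -z); pixel columns grow to the right and rows downward; lengths in mm; the calibration is good to about 2 mm. A picture is of the moment at which its call begins: read the wrist's pose just before it. get_calibration takes no time and is no camera call.
- arm.job_done(): hands the job in, once; it reports no verdict.
Trained networks look in the newest picture that a camera, given by its name, has taken for a name from the list of things; names that differ only in an ending like _2 or _b are one class to them, and where a whole thing is asked for, a point or a joint stands for the part that bears it (a point fixed in the world has none). Each returns a list of dicts, best first, with "p" (0 to 1); they miss things now and then, are a little off and sometimes report something else, mostly with a low value. They report only what shows in the picture. A call takes as long as a camera call.
- arm.boxes_of(camera, thing): "centre" ([x, y, z] in mm, in world coordinates, good to about 4 mm: the middle of the surface that is visible of it).
- arm.silhouettes(camera, thing): "pixels" (384x512 bool, what is visible of it).
The state is a dict: "t": time; "qpos": joint angles; "qd": joint speeds; "effort": joint torques, N m; "tcp_pos": TCP position; "tcp_rot": TCP orientation; "contact_force": force on the tool from outside, world axes, zero at the start; "moment": the same for the moment, N m; "finger_gap": opening from 0.0 (shut) to 1.0 (fully open).
Only numpy, scipy, OpenCV 4.12 (cv2) and the standard library are available. Lean on these libraries where they do the work, as an engineer would, in place of code of your own. Each camera call takes 0.05 s, during which the arm holds its last target.

## Working session

There is one attempt and no reset: what is moved stays moved. The work goes in short steps, Python scripts to look and compute and a tool call to move; the robot and the scene stay as the last step left them, time stands still between calls to the robot, and variables do not carry over. Pictures are saved under pics/ and viewed, and the job is handed in when it is done.

Besides the shell and the picture viewer there is one more tool, called as name(argument=value, ...), one argument or row to a line, values as JSON. servo_tool: Moves the arm, as the interface text tells. Its arguments: {"type":"object","properties":{"series":{"type":"array"},"hand":{"type":"number"}},"required":["series"]}

```bash
mkdir -p pics; ls; python3 - <<'E'
from plant import arm
import cv2, numpy as np
np.set_printoptions(suppress=True,precision=4)
s=arm.observe()
for k,v in s.items(): print(k,np.array(v))
for c in ["scene","top","wrist"]:
    im=arm.camera(c); cv2.imwrite(f"pics/a_{c}.png",im[:,:,::-1])
    print(c,arm.get_calibration(c))
    names=["button_pivot","button_tip","bolt_knob","bolt_nose","keeper_lip","gate_hinge","rack_mid","bottle_mid","beaker_mid"]
    if c!="wrist":
        for n in names:
            print(c,n,[(np.round(d["centre"],1),round(d["p"],2)) for d in arm.boxes_of(c,n)][:3])
print(arm.observe()["t"])
E
```

```text
pics
t 0.0
qpos [ 1.1624  0.3329 -0.0647  1.4609  0.0216  1.3499 -0.0885]
qd [ 0.0004  0.0004 -0.0008  0.0019 -0.0002 -0.0001  0.0001]
effort [ -0.0004 -62.3249   0.0245 -38.9905  -0.0613   0.0396   0.0002]
tcp_pos [ 235.0353 -578.7156  221.7691]
tcp_rot [[-0.0006  0.3763 -0.9265]
 [ 0.0013 -0.9265 -0.3763]
 [-1.     -0.0014  0.0001]]
contact_force [-0.2357  0.0776  0.4636]
moment [-0.0449  0.0141  0.0173]
finger_gap 0.9963628761491288
scene {'fx': 483.6619251025, 'fy': 483.6619251025, 'cx': 265.0421451657785, 'cy': 192.27318859897818, 'dist_coeffs': array([0.0313, 0.    , 0.    , 0.    , 0.    ]), 'extrinsics': array([[   -0.2462,     0.9692,    -0.0066,    49.7281],
       [   -0.7084,    -0.1753,     0.6837,   350.9684],
       [    0.6615,     0.173 ,     0.7297, -1930.0834],
       [    0.    ,     0.    ,     0.    ,     1.    ]])}
scene button_pivot [(array([673.6,  19.2, 107.3]), 0.64)]
scene button_tip [(array([610.8,  16.3, 120.7]), 0.61)]
scene bolt_knob [(array([503.8,  68.7, 124.2]), 0.56)]
scene bolt_nose [(array([498.6,  73.1, 123.8]), 0.84), (array([506.1,  41.5,  83.
[... 1029 characters left out ...]
, (array([499.9,  17.7,  96.3]), 0.43)]
top rack_mid [(array([568.3, 368.3,  81.3]), 0.57)]
top bottle_mid [(array([ 509.7, -244.6,  117.7]), 0.59)]
top beaker_mid [(array([ 649.5, -254.4,   46.7]), 0.82), (array([498.3,  68.6, 121.2]), 0.63), (array([566.6, 368.1,  80.4]), 0.35)]
wrist {'fx': 321.17064900020335, 'fy': 321.17064900020335, 'cx': 252.23175451556318, 'cy': 188.33517588648655, 'dist_coeffs': array([-0.0034,  0.    ,  0.    ,  0.    ,  0.    ]), 'tool_from_camera': array([[  -0.0002,    0.2593,   -0.9658, -162.4356],
       [   1.    ,   -0.0003,   -0.0003,    0.2513],
       [  -0.0004,   -0.9658,   -0.2593,  -70.3351],
       [   0.    ,    0.    ,    0.    ,    1.    ]])}
1.05
```

View pics/a_scene.png

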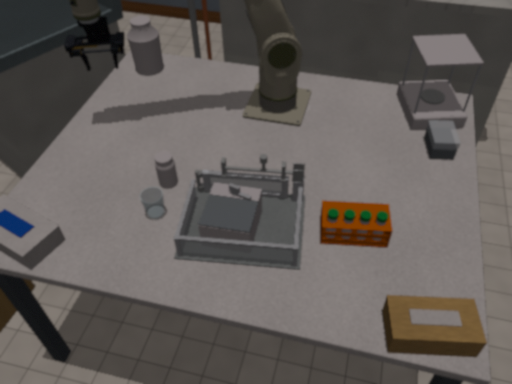

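View pics/a_top.png

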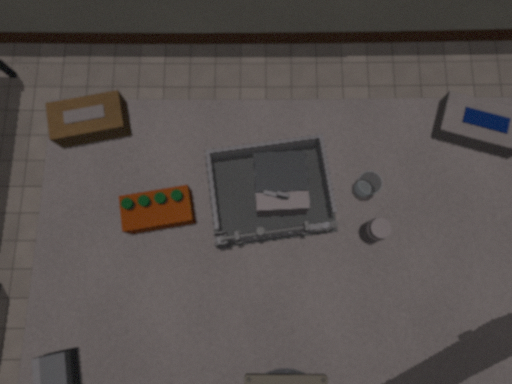

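View pics/a_wrist.png

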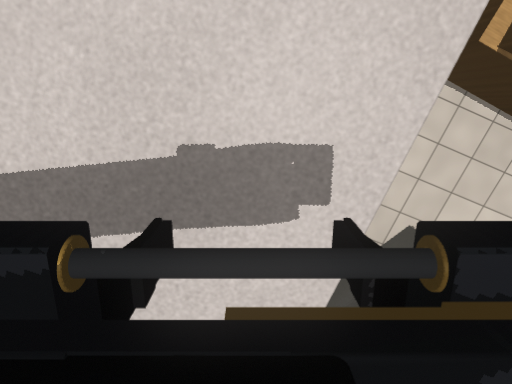

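```bash
python3 - <<'E'
import cv2
im=cv2.imread("pics/a_top.png")[130:255,195:345]; cv2.imwrite("pics/b_top.png",cv2.resize(im,None,fx=5,fy=4.8,interpolation=cv2.INTER_CUBIC))
im=cv2.imread("pics/a_scene.png")[145:270,170:320]; cv2.imwrite("pics/b_scene.png",cv2.resize(im,None,fx=5,fy=4.8,interpolation=cv2.INTER_CUBIC))
E
```

```text
(no output)
```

View pics/b_top.png

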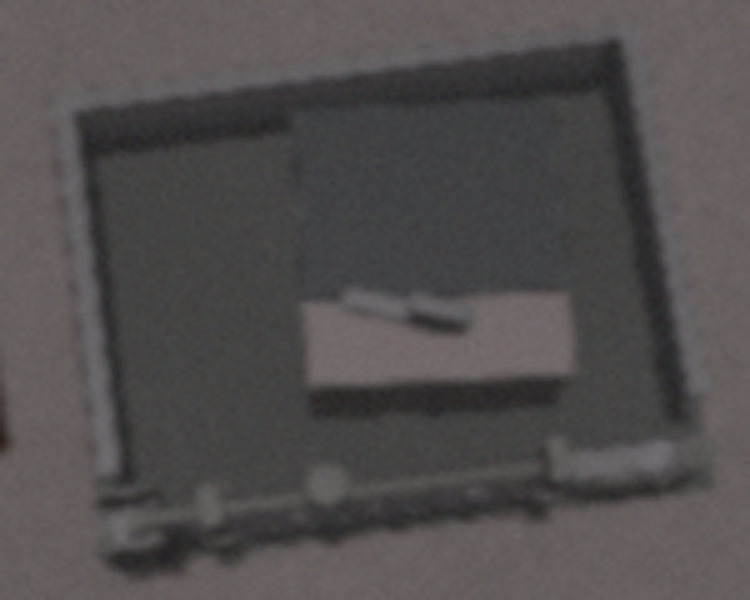

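View pics/b_scene.png

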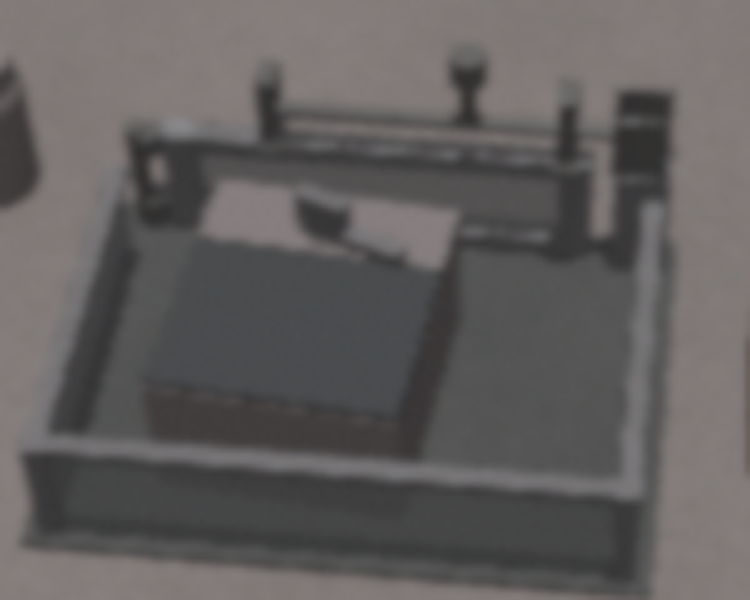

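servo_tool(
  series=[
    {"dp": [-10.8,-39.4,-48.9],"spin": -1.2},
    {"dp": [-10.8,-39.4,-48.9],"spin": -1.2},
    {"dp": [-10.8,-39.4,-48.9],"spin": -1.2},
    {"dp": [-10.8,-39.4,-48.9],"spin": -1.2},
    {"dp": [-10.8,-39.4,-48.9],"spin": -1.2},
    {"dp": [-10.8,-39.4,-48.9],"spin": -1.2},
    {"dp": [-10.8,-39.4,-48.9],"spin": -1.2},
    {"dp": [-10.8,-39.4,-48.9],"spin": -1.2},
    {"dp": [-10.8,-39.4,-48.9],"spin": -1.2},
    {"dp": [-10.8,-39.4,-48.9],"spin": -1.2},
    {"dp": [-10.8,-39.4,-48.9],"spin": -1.2},
    {"dp": [-10.8,-39.4,-48.9],"spin": -1.2},
  ],
)

```text
t: 2.25
tcp_pos: [522.8, -60.3, 325.0]
tcp_rot: [[0.001, 1.0, 0.014], [-0.001, 0.014, -1.0], [-1.0, 0.001, 0.001]]
contact_force: [1.5, -1.2, 0.4]
finger_gap: 1.0
```

servo_tool(
  series=[
    {"dp": [0,2,-3],"spin": 0},
    {"dp": [0,2,-3],"spin": 0},
    {"dp": [0,2,-3],"spin": 0},
    {"dp": [0,2,-3],"spin": 0},
  ],
)

```text
t: 2.65
tcp_pos: [541.4, -33.2, 324.1]
tcp_rot: [[-0.0, 1.0, 0.013], [-0.001, 0.013, -1.0], [-1.0, -0.0, 0.001]]
contact_force: [0.2, 0.3, 0.6]
finger_gap: 1.002
```

```bash
cat > h.py <<'E'
from plant import arm
import cv2, numpy as np, json
np.set_printoptions(suppress=True,precision=2)
def wristcam():
    """take a wrist picture, return img and world->cam"""
    s=arm.observe(); im=arm.camera("wrist"); c=arm.get_calibration("wrist")
    T=np.eye(4);T[:3,:3]=s["tcp_rot"];T[:3,3]=s["tcp_pos"]
    E=np.linalg.inv(T@np.array(c["tool_from_camera"]))
    return im,E
def cal(name,E=None):
    c=arm.get_calibration(name)
    K=np.array([[c["fx"],0,c["cx"]],[0,c["fy"],c["cy"]],[0,0,1]])
    F=np.diag([1,-1,-1,1.])
    return K,np.array(c["dist_coeffs"]),F@(np.array(c["extrinsics"]) if E is None else E)
def norm(uv,name,E=None):
    K,d,M=cal(name,E); return cv2.undistortPoints(np.array([[uv]],float),K,d)[0,0],M
def ray(uv,name,E=None):
    n,M=norm(uv,name,E); R=M[:3,:3]; o=-R.T@M[:3,3]; d=R.T@np.array([n[0],n[1],1]); return o,d
def atz(uv,z,name,E=None):
    o,d=ray(uv,name,E); return o+d*(z-o[2])/d[2]
def tri(obs):
    A=[];b=[]
    for uv,name,E in obs:
        o,d=ray(uv,name,E); d=d/np.linalg.norm(d); P=np.eye(3)-np.outer(d,d); A.append(P); b.append(P@o)
    A=np.vstack(A);b=np.hstack(b); x=np.linalg.lstsq(A,b,rcond=None)[0]; return x,np.linalg.norm(A@x-b)
def proj(p,name,E=None):
    K,d,M=cal(name,E); return cv2.projectPoints(np.array([p],float),cv2.Rodrigues(M[:3,:3])[0],M[:3,3],K,d)[0][0,0]
def go(p,yaw=None):
    """dp (cm) and spin to world target p mm, yaw= wanted angle (deg) of tool y"""
    s=arm.observe();R=np.array(s["tcp_rot"]);d=R.T@(np.array(p)-s["tcp_pos"])/10
    y=np.degrees(np.arctan2(R[1,1],R[0,1]))
    return d, None if yaw is None else -np.radians(yaw-y), y
E
python3 - <<'E'
from h import *
im,E=wristcam(); cv2.imwrite("pics/w1.png",im[:,:,::-1]); np.save("w1.npy",E)
for n in ["button_pivot","button_tip","bolt_knob","bolt_nose","keeper_lip","gate_hinge","turnbutton"]:
    print(n,[(np.round(d["centre"],1),round(d["p"],2)) for d in arm.boxes_of("wrist",n)][:3])
print(arm.observe()["t"],arm.observe()["tcp_pos"])
E
```

```text
button_pivot [(array([645.1,  18.1, 104.2]), 0.73)]
button_tip [(array([608.7,  21. , 117.3]), 0.65)]
bolt_knob [(array([499.2,  61.7, 123. ]), 0.69)]
bolt_nose [(array([503.1,  59.9, 124. ]), 0.65)]
keeper_lip []
gate_hinge [(array([606.9,  59.6,   7.4]), 0.76)]
turnbutton [(array([600.2,  22.5, 120.1]), 0.83), (array([502.7,  66.3, 128.1]), 0.59)]
3.05 [541.68 -32.11 324.34]
```

View pics/w1.png

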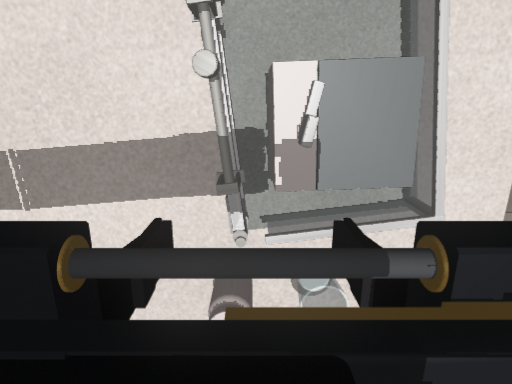

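servo_tool(
  series=[
    {"dp": [0,4,-8],"spin": 0},
    {"dp": [0,4,-8],"spin": 0},
    {"dp": [0,4,-8],"spin": 0},
    {"dp": [0,4,-8],"spin": 0},
  ],
)

```text
t: 3.45
tcp_pos: [580.6, 49.6, 324.0]
tcp_rot: [[-0.0, 1.0, 0.017], [0.0, 0.017, -1.0], [-1.0, -0.0, -0.0]]
contact_force: [-0.3, -0.3, 0.2]
finger_gap: 1.0
```

```bash
python3 - <<'E'
from h import *
im,E=wristcam(); cv2.imwrite("pics/w2.png",im[:,:,::-1]); np.save("w2.npy",E)
print(arm.observe()["t"],arm.observe()["tcp_pos"])
for i in "12":
    a=cv2.imread(f"pics/w{i}.png")[0:240,180:440]; cv2.imwrite(f"pics/w{i}z.png",cv2.resize(a,None,fx=3,fy=2.5,interpolation=cv2.INTER_CUBIC))
E
```

```text
3.5 [580.54  48.28 324.05]
```

View pics/w2z.png

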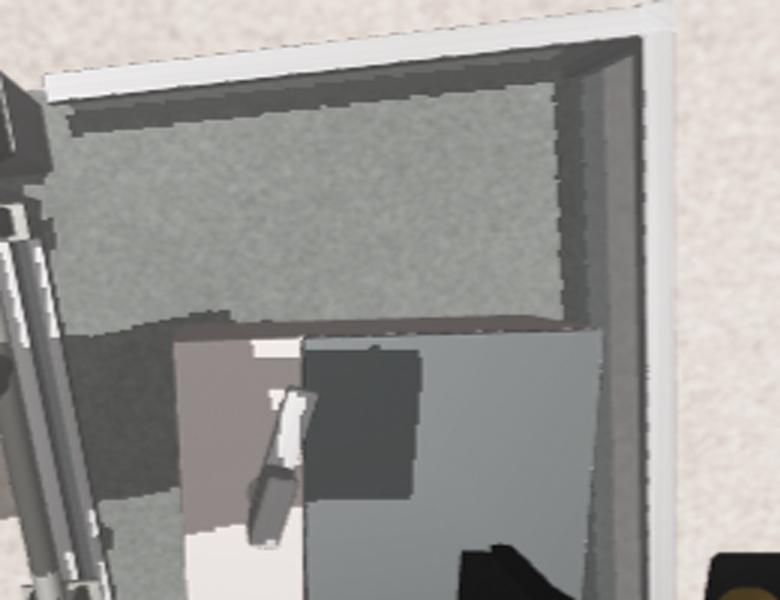

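View pics/w1z.png

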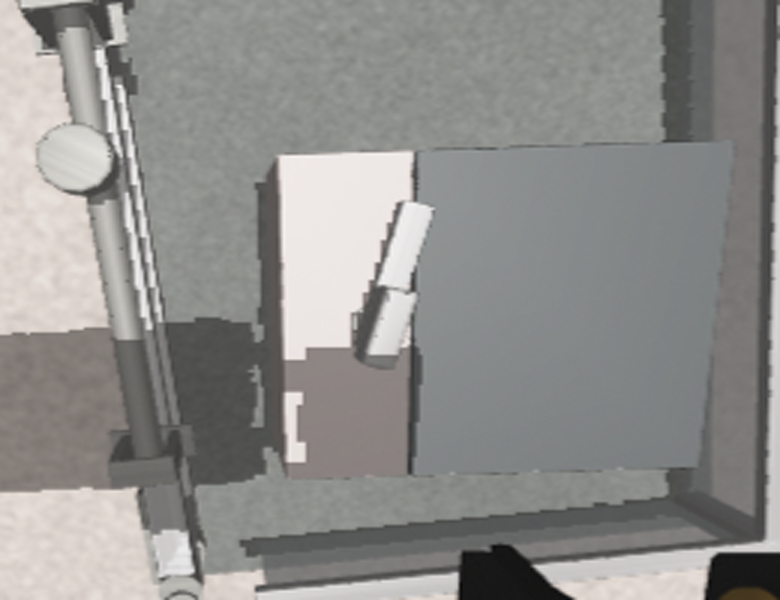

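```bash
python3 - <<'E'
from h import *
E1=np.load("w1.npy");E2=np.load("w2.npy")
z=lambda a,b:(180+a/3,b/2.5)
f=[(z(392,324),"wrist",E1),(z(272,506),"wrist",E2)]
print("fin tri",tri(f)); print([atz(u,142,n,e) for u,n,e in f])
t=[(z(418,205),"wrist",E1),(z(300,391),"wrist",E2)]
print("tip tri",tri(t)); print([atz(u,118,n,e) for u,n,e in t])
k=[(z(76,158),"wrist",E1),((195+325/5,130+480/4.8),"top",None),((170+467/5,145+58/4.8),"scene",None)]
print("knobtop",tri(k),tri(k[:2]),tri(k[::2])); print([atz(u,180,n,e) for u,n,e in k])
# box deck corners w1
for n,p in dict(FL=(278,156),FR=(288,475),LidFL=(414,150),LidFR=(410,472),BL=(732,142),BR=(698,466)).items():
    print(n,atz(z(*p),106,"wrist",E1))
for n,p in dict(FL=(175,342),LidFL=(303,336),BL=(600,329)).items():
    print("2",n,atz(z(*p),106,"wrist",E2))
# rod line at rod axis height 120
print("rod",atz(z(75,40),126,"wrist",E1),atz(z(147,430),126,"wrist",E1))
s=arm.observe();print(s["qpos"])
E
```

```text
fin tri (array([602.62,   9.69, 137.47]), np.float64(1.0385794714164727))
[array([602.47,   9.73, 142.  ]), array([601.66,  11.48, 142.  ])]
tip tri (array([612.8 ,  59.47, 117.25]), np.float64(0.778120349635936))
[array([613.16,  59.19, 118.  ]), array([612.24,  59.84, 118.  ])]
knobtop (array([497.06,  70.53, 175.24]), np.float64(0.7708478862354394)) (array([497.14,  70.24, 176.26]), np.float64(0.43941513730414516)) (array([497.03,  70.82, 175.2 ]), np.float64(0.2856399194099934))
[array([497.78,  70.13, 180.  ]), array([496.57,  69.99, 180.  ]), array([501.95,  72.33, 180.  ])]
FL [562.32  79.87 106.  ]
FR [570.84 -66.96 106.  ]
LidFL [612.49  83.07 106.  ]
LidFR [620.72 -64.76 106.  ]
BL [729.63  88.09 106.  ]
BR [738.29 -60.12 106.  ]
2 FL [563.41  80.27 106.  ]
2 LidFL [613.46  83.93 106.  ]
2 BL [729.32  89.22 106.  ]
rod [491.05 120.93 126.  ] [514.62 -40.81 126.  ]
[ 0.4   0.28 -0.71  1.38  0.18  1.55 -0.27]
```

```bash
python3 - <<'E'
from h import *
print(go((602,10.5,180),-13.5)); print(go((602,10.5,113),-13.5))
E
```

```text
(array([14.41,  2.09,  3.8 ]), np.float64(0.25044968687229996), np.float64(0.8497100381558048))
(array([21.11,  2.1 ,  3.8 ]), np.float64(0.25044968687229996), np.float64(0.8497100381558048))
```

servo_tool(
  series=[
    {"dp": [4.5,2.1,3.8],"spin": 0.12},
    {"dp": [9,2.1,3.8],"spin": 0.25},
    {"dp": [12.5,2.1,3.8],"spin": 0.25},
    {"dp": [14.4,2.1,3.8],"spin": 0.25},
    {"dp": [14.4,2.1,3.8],"spin": 0.25},
    {"dp": [14.4,2.1,3.8],"spin": 0.25},
  ],
  hand=0.5,
)

```text
t: 4.1
tcp_pos: [602.4, 10.0, 181.3]
tcp_rot: [[0.001, 0.972, -0.234], [-0.0, -0.234, -0.972], [-1.0, 0.001, 0.0]]
contact_force: [0.3, -0.6, 0.9]
finger_gap: 0.558
```

```bash
python3 - <<'E'
from h import *
s=arm.observe();print(s["tcp_pos"],s["finger_gap"],s["qpos"])
im,E=wristcam(); cv2.imwrite("pics/w3.png",im[:,:,::-1]); np.save("w3.npy",E)
print(proj((602,10.5,142),"wrist",E),proj((602,10.5,180),"wrist",E))
print(go((602,10.5,113),-13.5))
E
```

```text
[602.35  10.05 181.34] 0.5584238175425176 [ 0.41  0.38 -0.64  1.55  0.23  1.29 -0.49]
[251.75 211.25] [251.75 234.01]
(array([ 6.91, -0.1 ,  0.01]), np.float64(-0.0005204410900243271), np.float64(-13.529819077943582))
```

View pics/w3.png

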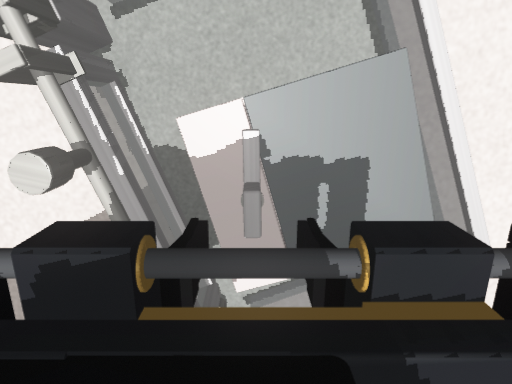

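servo_tool(
  series=[
    {"dp": [3.5,0,0],"spin": 0},
    {"dp": [6.0,0,0],"spin": 0},
    {"dp": [6.8,0,0],"spin": 0},
    {"dp": [6.8,0,0],"spin": 0},
  ],
)

```text
t: 4.55
tcp_pos: [602.3, 10.9, 112.8]
tcp_rot: [[0.0, 0.972, -0.233], [-0.0, -0.233, -0.972], [-1.0, 0.0, 0.0]]
contact_force: [-0.4, 0.4, -0.3]
finger_gap: 0.503
```

servo_tool(
  series=[
    {"dp": [0,0,0],"spin": 0},
    {"dp": [0,0,0],"spin": 0},
    {"dp": [0,0,0],"spin": 0},
    {"dp": [0,0,0],"spin": 0},
    {"dp": [0,0,0],"spin": 0},
  ],
  hand=0,
)

```text
t: 5.05
tcp_pos: [602.4, 11.1, 112.6]
tcp_rot: [[0.001, 0.973, -0.233], [-0.0, -0.233, -0.973], [-1.0, 0.001, -0.0]]
contact_force: [5.7, -1.4, 0.0]
finger_gap: 0.13
```

servo_tool(
  series=[
    {"dp": [0,0,0],"spin": 0.12},
    {"dp": [0,0,0],"spin": 0.24},
    {"dp": [0,0,0],"spin": 0.36},
    {"dp": [0,0,0],"spin": 0.48},
    {"dp": [0,0,0],"spin": 0.6},
    {"dp": [0,0,0],"spin": 0.72},
    {"dp": [0,0,0],"spin": 0.84},
    {"dp": [0,0,0],"spin": 0.96},
    {"dp": [0,0,0],"spin": 1.08},
    {"dp": [0,0,0],"spin": 1.18},
    {"dp": [0,0,0],"spin": 1.24},
    {"dp": [0,0,0],"spin": 1.28},
  ],
)

```text
t: 6.25
tcp_pos: [604.4, 8.6, 112.6]
tcp_rot: [[0.005, 0.051, -0.999], [-0.002, -0.999, -0.051], [-1.0, 0.003, -0.005]]
contact_force: [11.9, -7.0, -5.6]
finger_gap: 0.137
```

```bash
python3 - <<'E'
from h import *
s=arm.observe();print(s["t"],s["tcp_pos"],s["finger_gap"],s["qpos"],s["contact_force"],s["moment"])
print(go((602,10.5,113),-87))
im,E=wristcam(); cv2.imwrite("pics/w4.png",im[:,:,::-1]); np.save("w4.npy",E)
im=arm.camera("top"); cv2.imwrite("pics/t4.png",cv2.resize(im[130:255,195:345,::-1],None,fx=5,fy=4.8,interpolation=cv2.INTER_CUBIC))
E
```

```text
6.25 [604.43   8.63 112.64] 0.13670039884733784 [ 0.23  0.4  -0.4   1.64  0.17  1.14 -1.73] [11.9  -6.99 -5.57] [-1.47 -2.43  0.03]
(array([-0.04, -0.2 ,  0.23]), np.float64(-0.0010495226604438437), np.float64(-87.06013321894677))
```

View pics/w4.png

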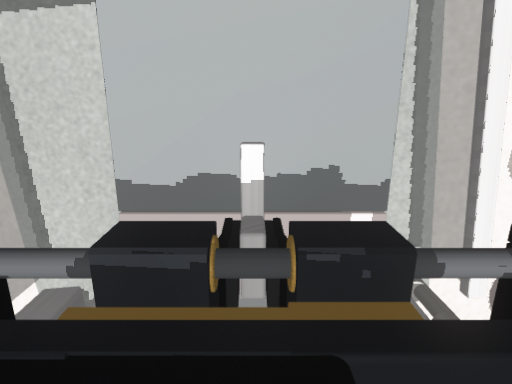

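servo_tool(
  series=[
    {"dp": [0,0,0],"spin": 0.03},
    {"dp": [0,0,0],"spin": 0.06},
    {"dp": [0,0,0],"spin": 0.06},
  ],
)

```text
t: 6.65
tcp_pos: [604.4, 8.6, 112.7]
tcp_rot: [[0.005, -0.006, -1.0], [-0.003, -1.0, 0.006], [-1.0, 0.003, -0.005]]
contact_force: [11.3, -6.9, -5.8]
finger_gap: 0.14
```

```bash
python3 - <<'E'
from h import *
s=arm.observe();print(s["t"],s["tcp_pos"],s["finger_gap"],s["contact_force"],s["moment"])
print(go((602,10.5,113),-87))
im,E=wristcam(); cv2.imwrite("pics/w5.png",im[:,:,::-1]); np.save("w5.npy",E)
E
```

```text
6.65 [604.42   8.6  112.66] 0.13956575812361324 [11.25 -6.85 -5.83] [-1.46 -2.36  0.7 ]
(array([-0.04, -0.19,  0.24]), np.float64(-0.05884777487079073), np.float64(-90.37172913383233))
```

View pics/w5.png

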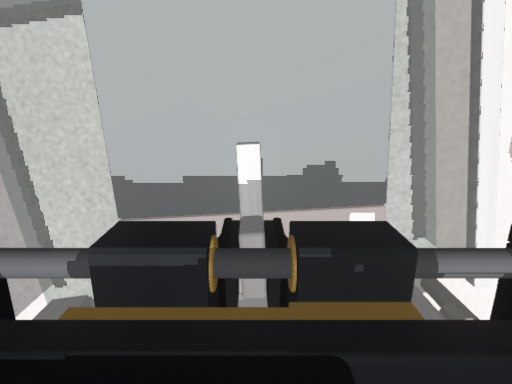

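servo_tool(
  series=[
    {"dp": [0,0,0],"spin": 0},
    {"dp": [0,0,0],"spin": 0},
    {"dp": [0,0,0],"spin": 0},
    {"dp": [-3,0,0],"spin": 0},
    {"dp": [-7,0,0],"spin": 0},
    {"dp": [-12,0,0],"spin": 0},
    {"dp": [-16,0,0],"spin": 0},
    {"dp": [-16,0,0],"spin": 0},
  ],
  hand=0.5,
)

```text
t: 7.5
tcp_pos: [604.2, 12.0, 278.8]
tcp_rot: [[0.009, -0.004, -1.0], [0.0, -1.0, 0.004], [-1.0, -0.001, -0.009]]
contact_force: [0.9, 0.2, -1.0]
finger_gap: 0.495
```

```bash
python3 - <<'E'
from h import *
s=arm.observe();print(s["t"],s["tcp_pos"],s["finger_gap"],s["qpos"])
im,E=wristcam(); cv2.imwrite("pics/w6.png",im[:,:,::-1]); np.save("w6.npy",E)
E1=np.load("w1.npy");E3=np.load("w3.npy")
k=[((205.3,63.2),"wrist",E1),((31,173),"wrist",E3),((260,230),"top",None),((263.4,157.1),"scene",None)]
print(tri(k),tri(k[:2])); print([atz(u,180,n,e) for u,n,e in k])
E
```

```text
7.5 [604.21  12.03 278.76] 0.49506124340426505 [ 0.23  0.28 -0.41  1.42  0.11  1.45 -1.75]
(array([496.87,  70.56, 176.27]), np.float64(1.763022737896629)) (array([497.56,  70.48, 179.17]), np.float64(0.38273728960863074))
[array([497.75,  70.12, 180.  ]), array([498.08,  70.77, 180.  ]), array([496.57,  69.99, 180.  ]), array([502.02,  72.35, 180.  ])]
```

View pics/w6.png

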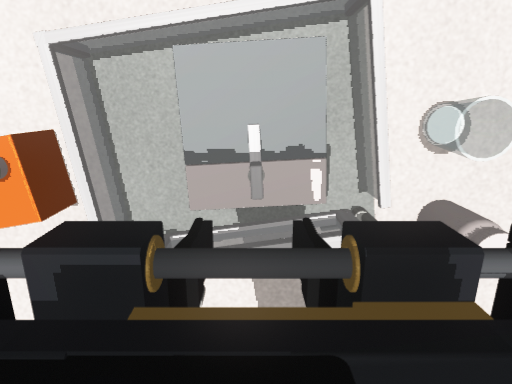

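```bash
python3 - <<'E'
from h import *
im=cv2.imread("pics/w6.png")[30:230,160:340]; cv2.imwrite("pics/w6z.png",cv2.resize(im,None,fx=4,fy=3,interpolation=cv2.INTER_CUBIC))
E=np.load("w6.npy")
for p in [(188,163),(325,158),(188,208),(325,203),(175,47),(325,38)]: print(p,atz(p,106,"wrist",E))
print(atz((254,125),118,"wrist",E),atz((256.5,181),142,"wrist",E))
E
```

```text
(188, 163) [614.27  79.63 106.  ]
(325, 158) [619.14 -65.12 106.  ]
(188, 208) [564.27  82.3  106.  ]
(325, 203) [569.54 -67.76 106.  ]
(175, 47) [728.28  86.22 106.  ]
(325, 38) [735.84 -58.93 106.  ]
[654.28   9.74 118.  ] [602.9    7.56 142.  ]
```

View pics/w6z.png

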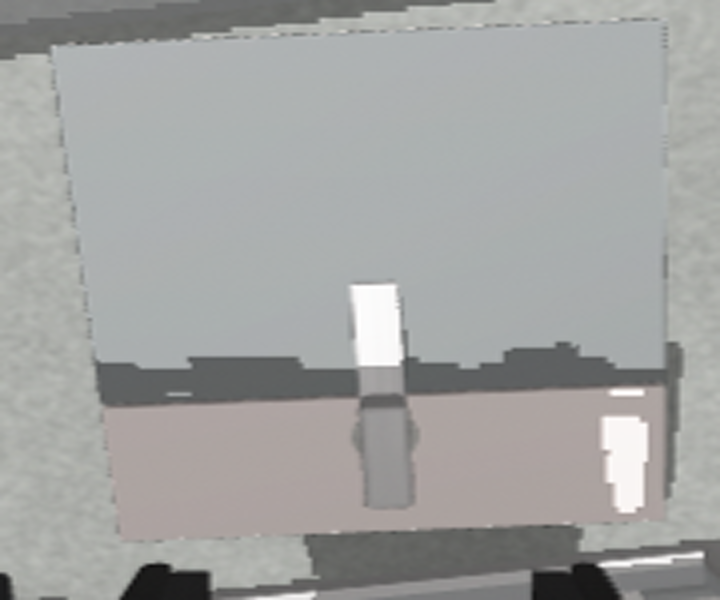

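```bash
python3 - <<'E'
from h import *
print(go((497.6,70.5,225),-81.7)); 
E
```

```text
(array([ 4.98, -5.83, 10.61]), np.float64(-0.14851343701667769), np.float64(-90.2091931420376))
```

servo_tool(
  series=[
    {"dp": [1.5,-2,3.5],"spin": -0.08},
    {"dp": [3.5,-4.5,7.5],"spin": -0.15},
    {"dp": [5,-5.8,10.6],"spin": -0.15},
    {"dp": [5,-5.8,10.6],"spin": -0.15},
    {"dp": [5,-5.8,10.6],"spin": -0.15},
    {"dp": [5,-5.8,10.6],"spin": -0.15},
  ],
)

```text
t: 8.15
tcp_pos: [497.2, 69.0, 222.3]
tcp_rot: [[0.0, 0.144, -0.99], [0.0, -0.99, -0.144], [-1.0, 0.0, -0.0]]
contact_force: [0.6, -0.4, -1.0]
finger_gap: 0.499
```

```bash
python3 - <<'E'
from h import *
s=arm.observe();print(s["t"],s["tcp_pos"],s["finger_gap"],s["qpos"])
im,E=wristcam(); cv2.imwrite("pics/w7.png",im[:,:,::-1]); np.save("w7.npy",E)
print(proj((497.6,70.5,180),"wrist",E),go((497.6,70.5,150),-81.7))
E
```

```text
8.15 [497.18  68.99 222.33] 0.49920316146767646 [ 0.23  0.09 -0.48  1.76  0.04  1.3  -1.69]
[249.48 209.63] (array([ 7.24, -0.14, -0.04]), np.float64(-0.00027688882513662736), np.float64(-81.71586456107467))
```

View pics/w7.png

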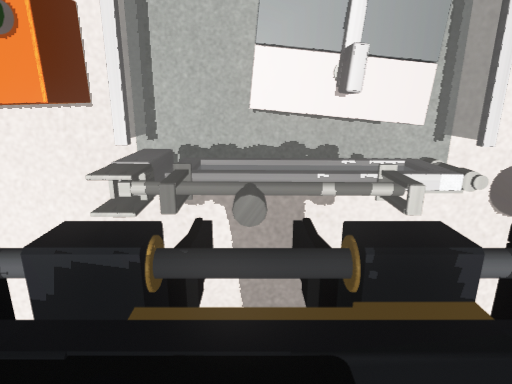

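servo_tool(
  series=[
    {"dp": [3.5,-0.1,0],"spin": 0},
    {"dp": [6.5,-0.15,0],"spin": 0},
    {"dp": [7.2,-0.15,0],"spin": 0},
    {"dp": [7.2,-0.15,0],"spin": 0},
  ],
)

```text
t: 8.6
tcp_pos: [496.2, 70.8, 149.8]
tcp_rot: [[-0.002, 0.145, -0.989], [0.0, -0.989, -0.145], [-1.0, -0.001, 0.002]]
contact_force: [0.3, 0.3, 0.2]
finger_gap: 0.501
```

servo_tool(
  series=[
    {"dp": [0,0,0],"spin": 0},
    {"dp": [0,0,0],"spin": 0},
    {"dp": [0,0,0],"spin": 0},
    {"dp": [0,0,0],"spin": 0},
  ],
  hand=0,
)

```text
t: 9.0
tcp_pos: [496.7, 71.1, 151.2]
tcp_rot: [[0.002, 0.145, -0.989], [-0.0, -0.989, -0.145], [-1.0, 0.0, -0.002]]
contact_force: [-0.2, 0.3, 4.2]
finger_gap: 0.267
```

servo_tool(
  series=[
    {"dp": [-0.6,0,0],"spin": 0},
    {"dp": [-1.2,0,0],"spin": 0},
    {"dp": [-1.7,0,0],"spin": 0},
    {"dp": [-1.7,0,0],"spin": 0},
    {"dp": [-1.7,0,0],"spin": 0},
  ],
)

```text
t: 9.5
tcp_pos: [496.3, 71.0, 167.4]
tcp_rot: [[0.001, 0.145, -0.989], [-0.0, -0.989, -0.145], [-1.0, 0.0, -0.0]]
contact_force: [1.0, 0.2, -1.4]
finger_gap: 0.268
```

servo_tool(
  series=[
    {"dp": [0,0.8,0],"spin": 0},
    {"dp": [0,1.6,0],"spin": 0},
    {"dp": [0,2.4,0],"spin": 0},
    {"dp": [0,3.2,0],"spin": 0},
    {"dp": [0,3.8,0],"spin": 0},
    {"dp": [0,4.2,0],"spin": 0},
    {"dp": [0,4.2,0],"spin": 0},
    {"dp": [0,4.2,0],"spin": 0},
  ],
)

```text
t: 10.3
tcp_pos: [502.3, 29.1, 167.2]
tcp_rot: [[0.0, 0.145, -0.989], [-0.001, -0.989, -0.145], [-1.0, 0.001, -0.0]]
contact_force: [1.4, -1.5, -1.9]
finger_gap: 0.267
```

```bash
python3 - <<'E'
from h import *
s=arm.observe();print(s["t"],s["tcp_pos"],s["finger_gap"],s["contact_force"],s["moment"])
im,E=wristcam(); cv2.imwrite("pics/w8.png",im[:,:,::-1]); np.save("w8.npy",E)
yaw=8.3
g=np.radians(yaw); k0=np.array([497.6,70.5]); hinge=k0-200*np.array([-np.sin(g),np.cos(g)]); print("hinge",hinge)
p=np.array(s["tcp_pos"][:2]); R=np.array(s["tcp_rot"])
for th in [0.05,0.1,0.15,0.2,0.25,0.3,0.36,0.38,0.4]:
    c,si=np.cos(th),np.sin(th); q=hinge+np.array([[c,-si],[si,c]])@(p-hinge)
    d=R.T@np.array([*(q-p),0])/10; print(th,np.round(d,2))
E
```

```text
10.3 [502.31  29.1  167.24] 0.2669073076688828 [ 1.4  -1.55 -1.92] [-0.18 -0.29  0.05]
hinge [ 526.47 -127.41]
0.05 [-0.    0.03  0.79]
0.1 [-0.    0.09  1.58]
0.15 [0.   0.2  2.37]
0.2 [0.   0.34 3.14]
0.25 [0.   0.52 3.91]
0.3 [0.   0.74 4.67]
0.36 [0.   1.06 5.57]
0.38 [0.   1.18 5.86]
0.4 [0.   1.3  6.16]
```

View pics/w8.png

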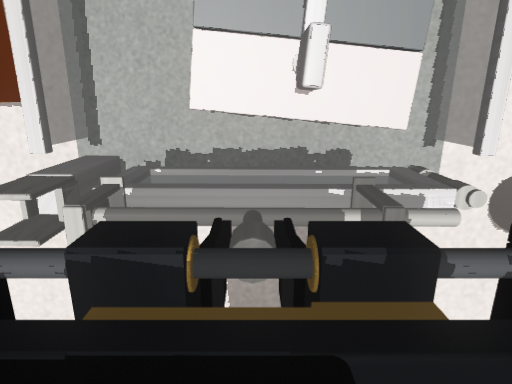

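servo_tool(
  series=[
    {"dp": [0,0.01,0.4],"spin": -0.025},
    {"dp": [0,0.03,0.8],"spin": -0.05},
    {"dp": [0,0.06,1.2],"spin": -0.075},
    {"dp": [0,0.09,1.58],"spin": -0.1},
    {"dp": [0,0.09,1.58],"spin": -0.1},
  ],
)

```text
t: 10.85
tcp_pos: [486.2, 26.4, 167.3]
tcp_rot: [[-0.0, 0.245, -0.97], [-0.0, -0.97, -0.245], [-1.0, 0.0, 0.0]]
contact_force: [0.3, 0.0, -0.7]
finger_gap: 0.261
```

```bash
python3 - <<'E'
from h import *
s=arm.observe();print(s["t"],s["tcp_pos"],s["finger_gap"],s["contact_force"],s["moment"])
im,E=wristcam(); cv2.imwrite("pics/w9.png",im[:,:,::-1]); np.save("w9.npy",E)
E
```

```text
10.85 [486.22  26.36 167.28] 0.2611719514236611 [ 0.27  0.04 -0.69] [ 0.09 -0.29  0.06]
```

View pics/w9.png

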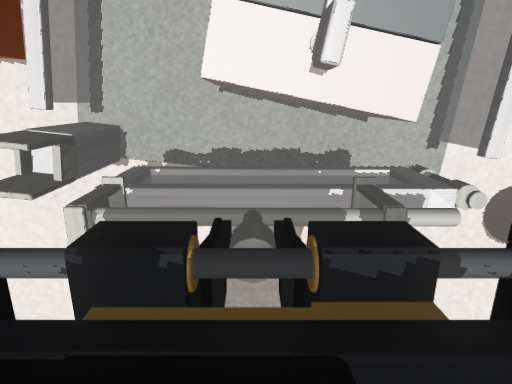

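servo_tool(
  series=[
    {"dp": [0,0.03,0.79],"spin": -0.05},
    {"dp": [0,0.09,1.58],"spin": -0.1},
    {"dp": [0,0.2,2.37],"spin": -0.15},
    {"dp": [0,0.34,3.14],"spin": -0.2},
    {"dp": [0,0.46,3.6],"spin": -0.23},
    {"dp": [0,0.58,4.14],"spin": -0.265},
    {"dp": [0,0.58,4.14],"spin": -0.265},
    {"dp": [0,0.58,4.14],"spin": -0.265},
  ],
)

```text
t: 11.7
tcp_pos: [448.2, 11.1, 167.3]
tcp_rot: [[0.0, 0.488, -0.873], [0.0, -0.873, -0.488], [-1.0, -0.0, -0.0]]
contact_force: [0.9, 2.4, -2.0]
finger_gap: 0.262
```

```bash
python3 - <<'E'
from h import *
s=arm.observe();print(s["t"],s["tcp_pos"],s["finger_gap"],s["contact_force"],s["moment"])
h=np.array([526.47,-127.41]);v=np.array(s["tcp_pos"][:2])-h;print("r",np.hypot(*v),"gate angle",np.arctan2(v[1],v[0])-np.pi/2-np.radians(8.3))
im,E=wristcam(); cv2.imwrite("pics/w10.png",im[:,:,::-1]); np.save("w10.npy",E)
im=arm.camera("scene"); cv2.imwrite("pics/s10.png",cv2.resize(im[120:270,130:320,::-1],None,fx=4,fy=4,interpolation=cv2.INTER_CUBIC))
im=arm.camera("top"); cv2.imwrite("pics/t10.png",cv2.resize(im[130:280,170:360,::-1],None,fx=4,fy=4,interpolation=cv2.INTER_CUBIC))
E
```

```text
11.7 [448.17  11.06 167.33] 0.26206525616053256 [ 0.86  2.43 -2.05] [ 0.46 -0.23 -0.03]
r 159.07012716760798 gate angle 0.3697589976589656
```

View pics/w10.png

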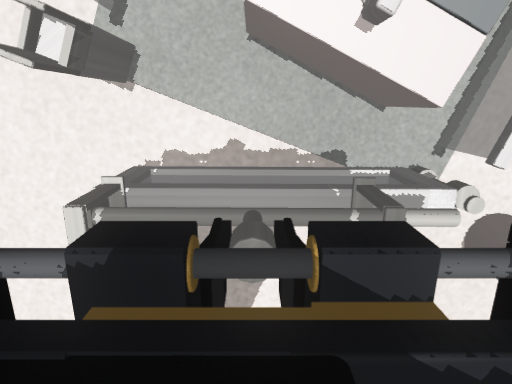

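View pics/s10.png

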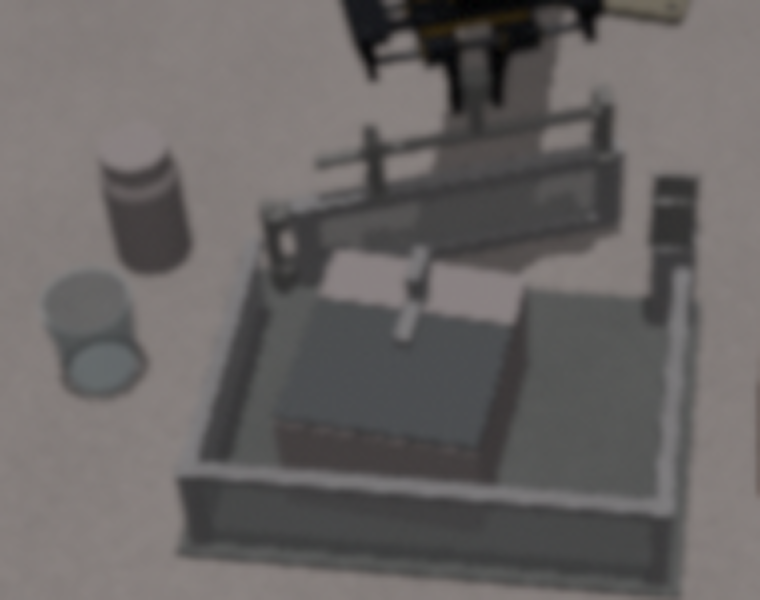

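View pics/t10.png

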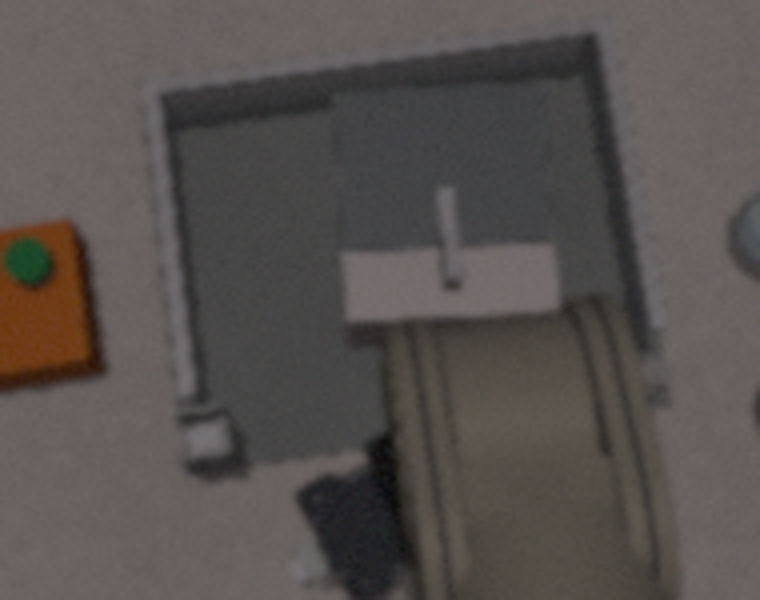

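```bash
python3 -c "
from plant import arm
print(arm.job_done()); s=arm.observe(); print(s['t'],s['tcp_pos'],s['contact_force'],s['finger_gap'])"
```

```text
the job is handed in; nothing more can be done
None
the job is handed in; nothing more can be done
```

I handed the job in at about 11.8 s: the turnbutton is across the lid, and the gate is open and still held by the bolt knob. The call gave no verdict, and the readings below are from just before it.

- **Turnbutton:** I gripped the fin and turned it clockwise until the wrist moment rose to 0.7 N m at the end stop. The bar then measured about 2.4° in the world frame against 2.5–3° for the box's x axis. The lid looks shut in the wrist, top and scene pictures.
- **Bolt:** I lifted it about 16 mm, with roughly its own weight showing at the wrist, and drew it back about 42 mm. The wrist picture then showed the nose clear of the keeper.
- **Gate:** I swung it to 0.37 rad, which is about 10 cm at the free end. The knob is held with a 23 mm opening, against its 24 mm diameter, and the hinge spring pulls with about 2.5 N.
- **Bystanders:** The last scene and top pictures show the jar, the beaker and the visible part of the rack upright and apparently where they were. I compared them by eye and did not measure them.

**Checks that disagreed:**
- While I was turning the button, the wrist carried about 15 N sideways because the grasp was about 2 mm off the pivot.
- The scene camera placed the knob about 4 mm from the other views, so I used the two wrist views, which agreed to 0.4 mm.

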